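# Put the lip-balm cases away in their colour-matched turntable cups

## Robot

A 7-joint arm with a two-finger parallel gripper is mounted at the origin on the work surface. World frame = base frame: x ahead of the robot, y to its left, z up, the work surface at z = 0. Lengths are in m, angles in rad, forces in N, time in s.
With the tool pointing down it reaches from about 0.4 to 0.85 m from the base axis. Payload 10.4 kg.
Tool frame: the origin (TCP) lies on the mounting face of the last link; the fingertips stand r.tips_ahead ahead of it and the grasp point (between the pads) lies 164 mm ahead of it (r.tips_ahead is the distance from the TCP to the fingertips, in m); z points along the fingers, y is the line along which they close (so a half turn about z gives the same grasp; the last joint's range is limited). The gripper opens to 87 mm and grips with 3 to 60 N. Pads are 19 mm wide; open, the fingers measure 117 mm over their backs; the gripper's body (75 mm by 190 mm) begins 51 mm behind the grasp point.
Start: joints at [1.181, 0.332, -0.065, 1.46, 0.022, 1.35, -0.088], TCP at [0.224, -0.583, 0.405] pointing down, gripper open.
Joint ranges: [-2.6, 2.6], [-0.5, 2.12], [-1.47, 1.34], [0.16, 2.42], [-1.27, 4.41], [0.06, 2.06], [-2.6, 2.6]. Speed limits (rad/s): [2.22, 2.22, 2.79, 2.79, 3.14, 3.14, 3.14].

## Interface

Orientations are given as a unit quaternion [x, y, z, w].
In Python, from bench import telemetry, imaging, job, r gives the robot as it stands.
- The arm moves only by the tool move_arm, never from a script. Its argument "steps" is a list of rows, each an object of numbers: "dx", "dy", "dz": the shift along the tool's x, y, z in cm; "spin": the turn about the tool's z in rad. In form: [{"dx": .., "dy": .., "dz": .., "spin": ..}, ...]. A call has 1 to 12 rows; each row shifts and turns the commanded pose from where the row before left it, along the tool's axes as they then stand; what a row does not reach is not made up. A row lasts 1/10 s, in which the tool goes at most 50 mm and 8.59 degrees, less where a joint would pass 70% of its speed; a pose out of reach is approached as far as the arm can. A call with a gripper value outside its range is refused whole. "claw" is the finger opening in cm, from 0 to 8.7, set as the call begins (left out, the last holds). The fingers move at their own pace and stop on an object; "squeeze" is the grip in N (left out, the last holds). Time passes only in rows, so rows that do not move let the fingers close. It gives the time, the measured TCP pose, the force, the opening and the grip force at its end, in the units of the state.
- telemetry.read_state(): the state, without advancing time (a new reading comes with each control period).
- imaging.camera(name): name is "side" or "top"; returns a dict with "img" (400x640x3 uint8, red, green, blue), "camera_matrix" (3x3 intrinsics, pixels), "R" (3x3) and "t" (3): a world point X has camera coordinates R X + t. Camera axes: x right, y down, z forward; pixel columns grow to the right and rows downward; lengths in m; the calibration is good to about 2 mm. A picture is of the moment at which its call begins. There is no depth.
- job.close_job(): hands the job in; it is judged then, once.
The state is a dict: "time": time; "joint_positions": joint angles; "joint_vel": joint speeds; "joint_torque": joint torques, N m; "ee_pos": TCP position; "eef_rot": TCP orientation; "ft_force": force on the tool from outside, world axes, zero at the start; "torque": the same for the moment, N m; "width": finger opening in m; "grip_force": force on a finger pad.
Only numpy, scipy, OpenCV 4.12 (cv2) and the standard library are available. Lean on these libraries where they do the work, as an engineer would, in place of code of your own. Each camera call takes 0.05 s, during which the arm holds its last target. There are 200 camera calls.

## Task

Put the family's four lip-balm cases away: stand each one upright in the cup of its own colour on the turntable organiser, with the cups left standing on the turntable. The nail-varnish bottle and the hand-cream jar that stand among the cases stay where they are.

Things in the scene. Friction and masses are not known exactly. Their poses are not given: they have to be found in the camera images.
- balm_pink: pale pink silicone lip-balm case: an upright round stick 26 mm across and 76 mm tall with straight sides, a small 8 mm high key loop standing on its top (84 mm in all, the loop is thin and 16 mm wide), about 35 g; stands loose on the bench. Origin: centre of its underside, z up along it
- balm_green: green silicone lip-balm case: an upright round stick 26 mm across and 76 mm tall with straight sides, a small 8 mm high key loop standing on its top (84 mm in all, the loop is thin and 16 mm wide), about 35 g; stands loose on the bench. Origin: centre of its underside, z up along it
- balm_blue: dark blue silicone lip-balm case: an upright round stick 26 mm across and 76 mm tall with straight sides, a small 8 mm high key loop standing on its top (84 mm in all, the loop is thin and 16 mm wide), about 35 g; stands loose on the bench. Origin: centre of its underside, z up along it
- balm_yellow: mustard yellow silicone lip-balm case: an upright round stick 26 mm across and 76 mm tall with straight sides, a small 8 mm high key loop standing on its top (84 mm in all, the loop is thin and 16 mm wide), about 35 g; stands loose on the bench. Origin: centre of its underside, z up along it
- cup_pink: pale pink open ceramic cup, 58 mm across outside, 50 mm inside, 32 mm high, inner floor 5 mm above its underside, 140 g; stands loose in a bay of the round wooden turntable (280 mm across, deck 24 mm and rim 48 mm above the bench; it turns stiffly if pushed; cups at least 80 mm apart; nothing else on it is above 70 mm over the bench). Origin: centre of the cup's underside, z up
- cup_green: green open ceramic cup, 58 mm across outside, 50 mm inside, 32 mm high, inner floor 5 mm above its underside, 140 g; stands loose in a bay of the round wooden turntable (280 mm across, deck 24 mm and rim 48 mm above the bench; it turns stiffly if pushed; cups at least 80 mm apart; nothing else on it is above 70 mm over the bench). Origin: centre of the cup's underside, z up
- cup_blue: dark blue open ceramic cup, 58 mm across outside, 50 mm inside, 32 mm high, inner floor 5 mm above its underside, 140 g; stands loose in a bay of the round wooden turntable (280 mm across, deck 24 mm and rim 48 mm above the bench; it turns stiffly if pushed; cups at least 80 mm apart; nothing else on it is above 70 mm over the bench). Origin: centre of the cup's underside, z up
- cup_yellow: mustard yellow open ceramic cup, 58 mm across outside, 50 mm inside, 32 mm high, inner floor 5 mm above its underside, 140 g; stands loose in a bay of the round wooden turntable (280 mm across, deck 24 mm and rim 48 mm above the bench; it turns stiffly if pushed; cups at least 80 mm apart; nothing else on it is above 70 mm over the bench). Origin: centre of the cup's underside, z up
- varnish: nail-varnish bottle standing among the cases: pale pink square body 30 x 30 x 40 mm with a slim black cap, 78 mm tall in all. Not a lip-balm case. Origin: centre of its underside, z up
- cream_jar: hand-cream jar standing among the cases: dark blue, round, 55 mm across, 41 mm tall with a white screw lid. Not a lip-balm case. Origin: centre of its underside, z up
Things that resemble listed ones, but are neither listed nor needed, are in the scene too. What is shaped like the cup_yellow but red is not meant.

How it is judged:
By the outcome, as a careful person would: the job done as asked, in the order asked, and still so for the second after the job is handed in, with the robot touching nothing.
It also fails if it takes over 115 s, if anything falls off the work surface, if the arm or the gripper's body presses on something with over 40 N, if the wrist force passes 120 N, or if a joint passes its speed limit or range.

## Working session

There is one attempt and no reset: what is moved stays moved. The work goes in short steps, Python scripts to look and compute and a tool call to move; the robot and the scene stay as the last step left them, time stands still between calls to the robot, and variables do not carry over. Pictures are saved under pics/ and viewed, at most 14 in all, crops included, and the job is handed in when it is done.

Besides the shell and the picture viewer there is one more tool, called as name(argument=value, ...) on one line, values as JSON. move_arm: Moves the arm, as the interface text tells. Its arguments: {"type":"object","properties":{"steps":{"type":"array","items":{"type":"object","properties":{"dx":{"type":"number"},"dy":{"type":"number"},"dz":{"type":"number"},"spin":{"type":"number"}}}},"claw":{"type":"number"},"squeeze":{"type":"number"}},"required":["steps"]}

```bash
mkdir -p pics
cat > h.py <<'E'
from bench import telemetry, imaging, job, r
import numpy as np, cv2
def snap(n,save=None):
    c=imaging.camera(n)
    if save: cv2.imwrite('pics/'+save,c['img'][:,:,::-1])
    return c
def back(c,uv,z):
    K,R,t=map(np.array,(c['camera_matrix'],c['R'],c['t']))
    d=R.T@np.linalg.solve(K,[uv[0],uv[1],1.]); o=-R.T@t
    return o+d*(z-o[2])/d[2]
def proj(c,X):
    K,R,t=map(np.array,(c['camera_matrix'],c['R'],c['t']))
    p=K@(R@np.array(X)+t); return p[:2]/p[2]
E
python3 - <<'E'
from h import *
import pickle
a=snap('top','top0.png');b=snap('side','side0.png');pickle.dump((a,b),open('c0.pkl','wb'))
for c in(a,b):print(np.round(-np.array(c['R']).T@c['t'],3),np.array(c['R']).round(2).tolist(),np.array(c['camera_matrix'])[0,0])
s=telemetry.read_state();print(s['ee_pos'],s['eef_rot'],s['time'],s['width'],r.tips_ahead)
E
```

```text
[ 0.325 -0.011  1.263] [[0.01, -1.0, -0.01], [-0.99, -0.01, -0.12], [0.12, 0.01, -0.99]] 501.5416788293639
[-0.074  0.75   0.674] [[-0.8, -0.6, 0.0], [-0.33, 0.44, -0.84], [0.5, -0.67, -0.55]] 491.7611680330177
[ 0.22409054 -0.58332229  0.40402825] [ 9.83231204e-01  1.82362258e-01 -1.64773666e-04 -6.16445234e-04] 0.1 0.0871690437403678 0.1822
```

View pics/top0.png

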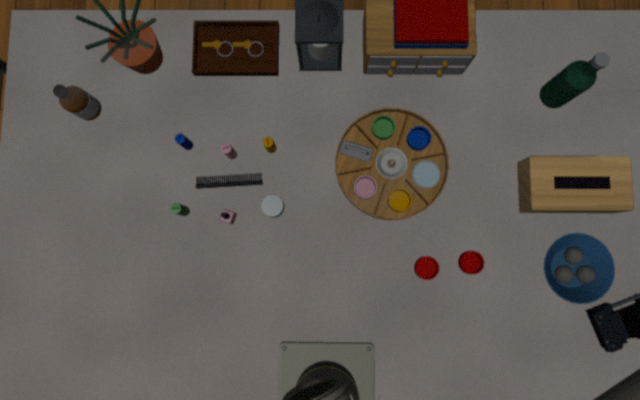

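View pics/side0.png

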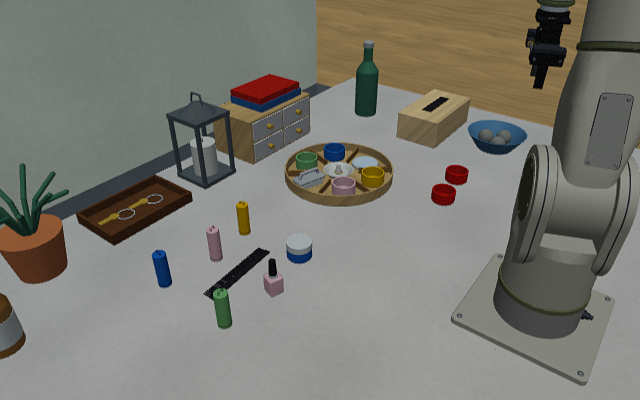

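The top view shows the blue case at (184,141), pink at (229,151), yellow at (269,144) and green at (180,209). The cups are green (383,127), blue (418,138), pink (365,187) and yellow (399,201). The varnish is at (228,216), the jar at (272,206) and a comb at (229,181). In the side view every case is upright.

```bash
cat >> h.py <<'E'
from scipy.optimize import minimize
HUE={'pink':None,'green':(45,80),'blue':(105,125),'yellow':(15,30)}
def mask(c,col):
    hsv=cv2.cvtColor(c['img'],cv2.COLOR_RGB2HSV); h,s,v=[hsv[:,:,i].astype(int) for i in range(3)]
    if col=='pink': return ((h>165)|(h<6))&(s>35)&(s<110)&(v>60)
    lo,hi=HUE[col]; return (h>=lo)&(h<=hi)&(s>(85 if col!='yellow' else 130))
def blob(c,col,uv,rad=18):
    m=mask(c,col).astype(np.uint8); n,l,st,ce=cv2.connectedComponentsWithStats(m)
    ok=[i for i in range(1,n) if st[i,4]>15 and np.hypot(*(ce[i]-uv))<rad]
    if not ok: return None
    return l==max(ok,key=lambda i:st[i,4])
def sil(c,x,y,rad,z0,z1):
    a=np.linspace(0,2*np.pi,40)
    P=np.array([proj(c,(x+rad*np.cos(t),y+rad*np.sin(t),z)) for z in(z0,z1) for t in a])
    return cv2.convexHull(((P+.5)*16).astype(np.int32).reshape(-1,1,2))
def fit(views,rad,z0,z1,x0):
    def cost(p):
        s=0
        for c,m in views:
            M=np.zeros(m.shape,np.float32); h=sil(c,p[0],p[1],rad,z0,z1)
            # 4x supersample crop
            ys,xs=np.nonzero(m); x_,y_=xs.min()-12,ys.min()-12; w,hh=xs.max()-x_+12,ys.max()-y_+12
            S=np.zeros((hh*4,w*4),np.uint8); q=((h.astype(float)/16-[x_,y_])*4-.5)
            cv2.fillPoly(S,[np.round(q*16).astype(np.int32)],1,shift=4)
            B=np.kron(m[y_:y_+hh,x_:x_+w].astype(np.uint8),np.ones((4,4),np.uint8))
            s+=1-(S&B).sum()/(S|B).sum()
        return s
    o=minimize(cost,x0,method='Nelder-Mead',options=dict(initial_simplex=[x0,np.add(x0,[.012,0]),np.add(x0,[0,.012])],xatol=2e-4,fatol=1e-4))
    return o.x,o.fun
E
python3 - <<'E'
from h import *
import pickle
a,b=pickle.load(open('c0.pkl','rb'))
T=dict(blue=(184,141),pink=(229,151),yellow=(269,144),green=(180,209));S=dict(blue=(162,268),pink=(214,243),yellow=(243,218),green=(223,308))
C=dict(green=(383,127),blue=(418,138),pink=(365,187),yellow=(399,201))
for k in T:
    ma,mb=blob(a,k,T[k]),blob(b,k,S[k]); x0=back(a,T[k],.05)[:2]
    print(k,[None if m is None else m.sum() for m in(ma,mb)])
    for v in ([(a,ma)],[(b,mb)],[(a,ma),(b,mb)]):
        x,f=fit(v,.013,0,.078,x0); print('  ',x.round(4),round(f,3))
for k in C:
    m=blob(a,k,C[k]); 
    if m is None: print(k,'none');continue
    m=cv2.morphologyEx(m.astype(np.uint8),cv2.MORPH_CLOSE,np.ones((9,9)))>0
    x,f=fit([(a,m)],.029,.03,.056,back(a,C[k],.05)[:2]); print('cup',k,m.sum(),x.round(4),round(f,3))
for n,p,z in(('varn',(228,216),.05),('jar',(272,206),.041),('comb l',(197,182),.01),('comb r',(262,179),.01),('tt',(391,163),.05)):print(n,back(a,p,z).round(3))
E
```

```text
blue [np.int64(161), np.int64(505)]
   [0.6071 0.3584] 0.223
   [0.6052 0.3582] 0.092
   [0.6061 0.3572] 0.318
pink [np.int64(106), np.int64(421)]
   [0.5825 0.2439] 0.426
   [0.5818 0.2443] 0.116
   [0.5823 0.2439] 0.544
yellow [np.int64(134), np.int64(368)]
   [0.5994 0.1444] 0.211
   [0.5981 0.1434] 0.11
   [0.5982 0.1433] 0.323
green [np.int64(113), np.int64(566)]
   [0.4359 0.3564] 0.424
   [0.4361 0.3606] 0.097
   [0.4365 0.36  ] 0.524
cup green 420 [ 0.644  -0.1396] 0.144
cup blue 443 [ 0.6179 -0.2265] 0.114
cup pink 442 [ 0.4943 -0.0938] 0.08
cup yellow 1445 [ 0.4588 -0.2014] 0.655
varn [0.42  0.239 0.05 ]
jar [0.446 0.134 0.041]
comb l [0.509 0.329 0.01 ]
comb r [0.517 0.164 0.01 ]
tt [ 0.552 -0.158  0.05 ]
```

Run:
```python
from h import *
import pickle
a,b=pickle.load(open('c0.pkl','rb'))
hsv=cv2.cvtColor(a['img'],cv2.COLOR_RGB2HSV)
print(hsv[201,385:416].tolist())
for s in(170,190,205,220):
    m=((abs(hsv[...,0].astype(int)-22)<5)&(hsv[...,1]>s)).astype(np.uint8);m[:185]=0;m[218:]=0;m[:,:382]=0;m[:,416:]=0
    m=cv2.morphologyEx(cv2.morphologyEx(m,cv2.MORPH_OPEN,np.ones((3,3))),cv2.MORPH_CLOSE,np.ones((9,9)))>0
    if m.sum()>50:
        x,f=fit([(a,m)],.029,.03,.056,back(a,(399,201),.05)[:2]);print(s,m.sum(),x.round(4),round(f,3))
```

```text
[[16, 133, 102], [18, 134, 97], [19, 140, 84], [21, 204, 85], [21, 200, 115], [20, 207, 116], [22, 236, 118], [21, 228, 121], [21, 236, 122], [22, 232, 122], [22, 236, 121], [21, 224, 125], [22, 234, 122], [22, 249, 124], [22, 223, 126], [21, 232, 123], [22, 243, 126], [22, 237, 126], [22, 255, 122], [22, 245, 123], [22, 245, 126], [22, 255, 124], [22, 255, 122], [21, 230, 114], [21, 212, 88], [21, 233, 92], [22, 236, 106], [19, 172, 98], [19, 138, 98], [17, 141, 103], [17, 148, 100]]
170 452 [ 0.462  -0.1787] 0.087
190 386 [ 0.462  -0.1782] 0.214
205 304 [ 0.4583 -0.1792] 0.382
220 214 [ 0.4517 -0.1749] 0.564
```

move_arm(steps=[{"spin": -0.14},{"spin": -0.14},{"spin": -0.14},{"spin": -0.14},{"spin": -0.14},{"spin": -0.14},{"spin": -0.14},{"spin": -0.14},{"spin": -0.084},{}], claw=5, squeeze=10)

```text
$.steps[0]: bad value
```

move_arm(steps=[{"dx": 0,"dy": 0,"dz": 0,"spin": -0.14},{"dx": 0,"dy": 0,"dz": 0,"spin": -0.14},{"dx": 0,"dy": 0,"dz": 0,"spin": -0.14},{"dx": 0,"dy": 0,"dz": 0,"spin": -0.14},{"dx": 0,"dy": 0,"dz": 0,"spin": -0.14},{"dx": 0,"dy": 0,"dz": 0,"spin": -0.14},{"dx": 0,"dy": 0,"dz": 0,"spin": -0.14},{"dx": 0,"dy": 0,"dz": 0,"spin": -0.14},{"dx": 0,"dy": 0,"dz": 0,"spin": -0.084},{"dx": 0,"dy": 0,"dz": 0,"spin": 0}], claw=5, squeeze=10)

```text
time: 1.1
ee_pos: [0.224, -0.5834, 0.4043]
eef_rot: [0.707, 0.708, 0.0, -0.0]
ft_force: [-0.4, -0.7, -0.1]
width: 0.0499
grip_force: 0.0
```

move_arm(steps=[{"dx": 3.6,"dy": 1.9,"dz": 0,"spin": 0},{"dx": 3.6,"dy": 1.9,"dz": 0,"spin": 0},{"dx": 3.6,"dy": 1.9,"dz": 0,"spin": 0},{"dx": 3.6,"dy": 1.9,"dz": 0,"spin": 0},{"dx": 3.6,"dy": 1.9,"dz": 0,"spin": 0},{"dx": 3.6,"dy": 1.9,"dz": 0,"spin": 0},{"dx": 3.6,"dy": 1.9,"dz": 0,"spin": 0},{"dx": 3.6,"dy": 1.9,"dz": 0,"spin": 0},{"dx": 3.6,"dy": 1.9,"dz": 0,"spin": 0},{"dx": 3.6,"dy": 1.9,"dz": 0,"spin": 0},{"dx": 3.6,"dy": 1.9,"dz": 0,"spin": 0},{"dx": 3.6,"dy": 1.9,"dz": 0,"spin": 0}])

```text
time: 2.3
ee_pos: [0.4525, -0.1498, 0.4048]
eef_rot: [0.708, 0.706, -0.0, 0.0]
ft_force: [1.4, -0.8, 0.4]
width: 0.0502
grip_force: 0.0
```

move_arm(steps=[{"dx": 3.7,"dy": 1.8,"dz": 0,"spin": 0},{"dx": 3.7,"dy": 1.8,"dz": 0,"spin": 0},{"dx": 3.7,"dy": 1.8,"dz": 0,"spin": 0},{"dx": 3.7,"dy": 1.8,"dz": 0,"spin": 0},{"dx": 3.7,"dy": 1.8,"dz": 0,"spin": 0},{"dx": 3.7,"dy": 1.8,"dz": 0,"spin": 0},{"dx": 3.7,"dy": 1.8,"dz": 0,"spin": 0},{"dx": 3.6,"dy": 2.0,"dz": 0,"spin": 0},{"dx": 0,"dy": 0,"dz": 4,"spin": 0},{"dx": 0,"dy": 0,"dz": 3.5,"spin": 0},{"dx": 0,"dy": 0,"dz": 0,"spin": 0}])

```text
time: 3.4
ee_pos: [0.597, 0.1429, 0.3248]
eef_rot: [0.708, 0.706, -0.003, -0.002]
ft_force: [-1.6, 0.8, 0.7]
width: 0.0499
grip_force: 0.0
```

Run:
```python
from h import *
c=snap('side','s1.png');s=telemetry.read_state();print(s['ee_pos'].tolist() if hasattr(s['ee_pos'],'tolist') else s['ee_pos'])
cv2.imwrite('pics/s1c.png',cv2.resize(c['img'][100:300,140:360,::-1],None,fx=3,fy=2.9))
```

```text
[0.5976779254129948, 0.1431534774042446, 0.3280179355614394]
```

View pics/s1c.png

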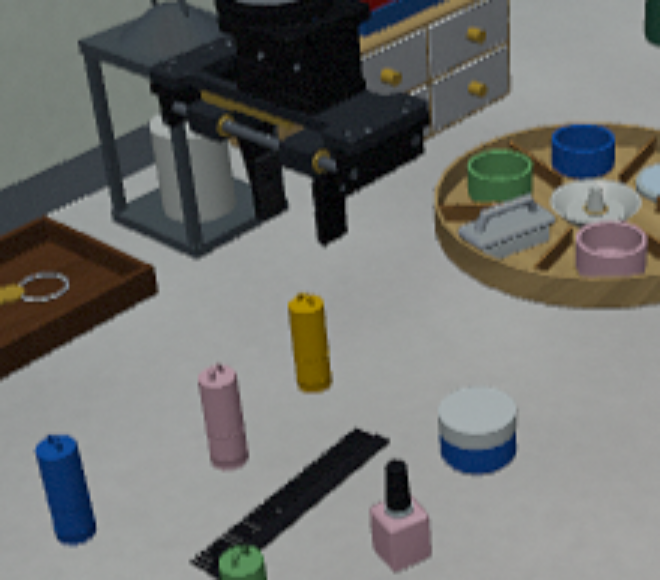

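The gripper hangs over the yellow case (crop 307,295) with the fingers to either side. I'm descending.

move_arm(steps=[{"dx": 0,"dy": 0,"dz": 3,"spin": 0},{"dx": 0,"dy": 0,"dz": 3,"spin": 0},{"dx": 0,"dy": 0,"dz": 2.5,"spin": 0},{"dx": 0,"dy": 0,"dz": 1.7,"spin": 0},{"dx": 0,"dy": 0,"dz": 0,"spin": 0},{"dx": 0,"dy": 0,"dz": 0,"spin": 0}])

```text
time: 4.05
ee_pos: [0.5988, 0.1437, 0.2294]
eef_rot: [0.707, 0.707, 0.001, 0.0]
ft_force: [-0.4, 0.3, 0.4]
width: 0.0498
grip_force: 0.0
```

move_arm(steps=[{"dx": 0,"dy": 0,"dz": 0,"spin": 0},{"dx": 0,"dy": 0,"dz": 0,"spin": 0},{"dx": 0,"dy": 0,"dz": 0,"spin": 0},{"dx": 0,"dy": 0,"dz": 0,"spin": 0},{"dx": 0,"dy": 0,"dz": 0,"spin": 0},{"dx": 0,"dy": 0,"dz": 0,"spin": 0}], claw=1.5, squeeze=12)

```text
time: 4.65
ee_pos: [0.5983, 0.1436, 0.2281]
eef_rot: [0.707, 0.707, 0.0, 0.0]
ft_force: [-1.5, -0.4, 3.1]
width: 0.0258
grip_force: 12.0
```

move_arm(steps=[{"dx": 0,"dy": 0,"dz": -2,"spin": 0},{"dx": 0,"dy": 0,"dz": -4,"spin": 0},{"dx": 0,"dy": 0,"dz": -4,"spin": 0},{"dx": -3.2,"dy": -1.4,"dz": -3,"spin": 0},{"dx": -3.6,"dy": -1.5,"dz": 0,"spin": 0},{"dx": -3.6,"dy": -1.5,"dz": 0,"spin": 0},{"dx": -3.6,"dy": -1.5,"dz": 0,"spin": 0},{"dx": -3.6,"dy": -1.5,"dz": 0,"spin": 0},{"dx": -3.6,"dy": -1.5,"dz": 0,"spin": 0},{"dx": -3.6,"dy": -1.5,"dz": 0,"spin": 0},{"dx": -3.6,"dy": -1.5,"dz": 0,"spin": 0},{"dx": -3.8,"dy": -1.7,"dz": 0,"spin": 0}])

```text
time: 5.85
ee_pos: [0.4613, -0.1795, 0.3578]
eef_rot: [0.707, 0.707, 0.0, 0.0]
ft_force: [0.9, 0.1, -0.4]
width: 0.0252
grip_force: 12.0
```

move_arm(steps=[{"dx": 0,"dy": 0,"dz": 0,"spin": 0},{"dx": 0,"dy": 0,"dz": 0,"spin": 0},{"dx": 0,"dy": 0,"dz": 0,"spin": 0}])

```text
time: 6.15
ee_pos: [0.4625, -0.1773, 0.3578]
eef_rot: [0.707, 0.708, 0.0, -0.0]
ft_force: [-0.6, -0.3, -0.5]
width: 0.0257
grip_force: 12.0
```

Run:
```python
from h import *
c=snap('side');s=telemetry.read_state();print(np.round(s['ee_pos'],4),s['width'])
cv2.imwrite('pics/s2c.png',cv2.resize(c['img'][60:260,230:450,::-1],None,fx=3,fy=2.9))
```

```text
[ 0.4626 -0.1771  0.3578] 0.02542327438930393
```

View pics/s2c.png

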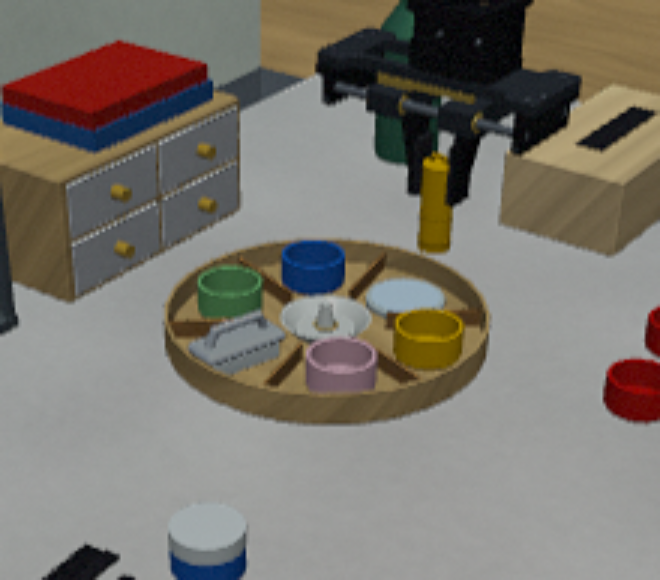

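The yellow case is held upright over the yellow cup (crop 430,330). I'm lowering it.

move_arm(steps=[{"dx": -0.1,"dy": 0,"dz": 3,"spin": 0},{"dx": 0,"dy": 0,"dz": 3,"spin": 0},{"dx": 0,"dy": 0,"dz": 2.4,"spin": 0},{"dx": 0,"dy": 0,"dz": 1,"spin": 0},{"dx": 0,"dy": 0,"dz": 0.5,"spin": 0},{"dx": 0,"dy": 0,"dz": 0,"spin": 0},{"dx": 0,"dy": 0,"dz": 0,"spin": 0}])

```text
time: 6.9
ee_pos: [0.4627, -0.1793, 0.2598]
eef_rot: [0.707, 0.707, 0.0, 0.001]
ft_force: [0.1, 0.3, -0.2]
width: 0.0258
grip_force: 12.0
```

move_arm(steps=[{"dx": 0,"dy": 0,"dz": 0.2,"spin": 0},{"dx": 0,"dy": 0,"dz": 0.1,"spin": 0},{"dx": 0,"dy": 0,"dz": 0,"spin": 0}])

```text
time: 7.2
ee_pos: [0.4626, -0.1798, 0.2569]
eef_rot: [0.707, 0.707, 0.0, 0.001]
ft_force: [-2.1, 0.3, 7.7]
width: 0.0254
grip_force: 12.0
```

move_arm(steps=[{"dx": 0,"dy": 0,"dz": 0,"spin": 0},{"dx": 0,"dy": 0,"dz": 0,"spin": 0},{"dx": 0,"dy": 0,"dz": 0,"spin": 0},{"dx": 0,"dy": 0,"dz": 0,"spin": 0}], claw=5)

```text
time: 7.6
ee_pos: [0.4621, -0.1794, 0.2557]
eef_rot: [0.707, 0.707, -0.0, 0.0]
ft_force: [0.9, 0.2, -0.1]
width: 0.047
grip_force: 0.0
```

move_arm(steps=[{"dx": 0,"dy": 0,"dz": -2.5,"spin": 0},{"dx": 0,"dy": 0,"dz": -4,"spin": 0},{"dx": 0,"dy": 0,"dz": -4,"spin": 0},{"dx": 4.2,"dy": 1.2,"dz": 0,"spin": 0},{"dx": 4.2,"dy": 1.2,"dz": 0,"spin": 0},{"dx": 4.2,"dy": 1.2,"dz": 0,"spin": 0},{"dx": 4.2,"dy": 1.2,"dz": 0,"spin": 0},{"dx": 4.2,"dy": 1.2,"dz": 0,"spin": 0},{"dx": 4.2,"dy": 1.2,"dz": 0,"spin": 0},{"dx": 4.2,"dy": 1.2,"dz": 0,"spin": 0},{"dx": 4.2,"dy": 1.2,"dz": 0,"spin": 0},{"dx": 4.2,"dy": 1.2,"dz": 0,"spin": 0}])

```text
time: 8.8
ee_pos: [0.5705, 0.2001, 0.3605]
eef_rot: [0.707, 0.707, -0.0, 0.0]
ft_force: [0.1, -0.3, 0.4]
width: 0.0498
grip_force: 0.0
```

move_arm(steps=[{"dx": 4.5,"dy": 1.2,"dz": 0,"spin": 0},{"dx": 0,"dy": 0,"dz": 0,"spin": 0},{"dx": 0,"dy": 0,"dz": 0,"spin": 0},{"dx": 0,"dy": 0,"dz": 0,"spin": 0}])

```text
time: 9.2
ee_pos: [0.5824, 0.2425, 0.3604]
eef_rot: [0.708, 0.707, -0.0, 0.0]
ft_force: [-1.1, 0.1, 0.4]
width: 0.0503
grip_force: 0.0
```

Run:
```python
from h import *
c=snap('side');s=telemetry.read_state();print(np.round(s['ee_pos'],4))
m=blob(c,'pink',(214,243));print(fit([(c,m)],.013,0,.078,[.582,.244]))
cv2.imwrite('pics/s3c.png',cv2.resize(c['img'][100:300,180:400,::-1],None,fx=3,fy=2.9))
```

```text
[0.5825 0.242  0.3606]
(array([0.58135153, 0.24471274]), np.float64(0.11545550289626116))
```

View pics/s3c.png

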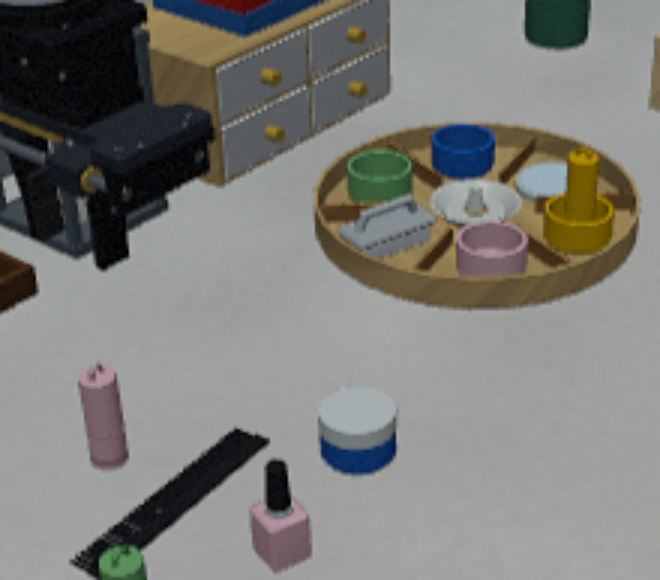

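The yellow case now stands upright in the yellow cup (crop 580,200), and the gripper is above pink. Next is the pink grasp.

move_arm(steps=[{"dx": 0.2,"dy": 0,"dz": 4,"spin": 0},{"dx": 0,"dy": 0,"dz": 4,"spin": 0},{"dx": 0,"dy": 0,"dz": 3,"spin": 0},{"dx": 0,"dy": 0,"dz": 1.5,"spin": 0},{"dx": 0,"dy": 0,"dz": 0.8,"spin": 0},{"dx": 0,"dy": 0,"dz": 0,"spin": 0},{"dx": 0,"dy": 0,"dz": 0,"spin": 0}])

```text
time: 9.95
ee_pos: [0.5827, 0.2456, 0.2293]
eef_rot: [0.707, 0.707, 0.001, 0.0]
ft_force: [0.4, 0.8, 0.8]
width: 0.0501
grip_force: 0.0
```

move_arm(steps=[{"dx": 0,"dy": 0,"dz": 0,"spin": 0},{"dx": 0,"dy": 0,"dz": 0,"spin": 0},{"dx": 0,"dy": 0,"dz": 0,"spin": 0},{"dx": 0,"dy": 0,"dz": 0,"spin": 0},{"dx": 0,"dy": 0,"dz": 0,"spin": 0},{"dx": 0,"dy": 0,"dz": 0,"spin": 0}], claw=1.5)

```text
time: 10.55
ee_pos: [0.5822, 0.2457, 0.2279]
eef_rot: [0.707, 0.707, 0.0, 0.0]
ft_force: [-1.0, -1.4, 1.6]
width: 0.0255
grip_force: 12.0
```

move_arm(steps=[{"dx": 0,"dy": 0,"dz": -2,"spin": 0},{"dx": 0,"dy": 0,"dz": -4,"spin": 0},{"dx": 0,"dy": 0,"dz": -4,"spin": 0},{"dx": -3,"dy": -0.8,"dz": -3,"spin": 0},{"dx": -4,"dy": -1,"dz": 0,"spin": 0},{"dx": -4,"dy": -1,"dz": 0,"spin": 0},{"dx": -4,"dy": -1,"dz": 0,"spin": 0},{"dx": -4,"dy": -1,"dz": 0,"spin": 0},{"dx": -4,"dy": -1,"dz": 0,"spin": 0},{"dx": -4,"dy": -1,"dz": 0,"spin": 0},{"dx": -4,"dy": -1,"dz": 0,"spin": 0},{"dx": -3,"dy": -1,"dz": 0,"spin": 0}])

```text
time: 11.75
ee_pos: [0.4933, -0.097, 0.3577]
eef_rot: [0.708, 0.706, -0.0, 0.0]
ft_force: [0.2, -0.3, -0.4]
width: 0.0257
grip_force: 12.0
```

move_arm(steps=[{"dx": 0,"dy": 0,"dz": 0,"spin": 0},{"dx": 0,"dy": 0,"dz": 0,"spin": 0},{"dx": 0,"dy": 0,"dz": 3,"spin": 0},{"dx": 0,"dy": 0,"dz": 2,"spin": 0},{"dx": 0,"dy": 0,"dz": 0,"spin": 0},{"dx": 0,"dy": 0,"dz": 0,"spin": 0}])

```text
time: 12.35
ee_pos: [0.4946, -0.0932, 0.3082]
eef_rot: [0.706, 0.708, 0.0, -0.0]
ft_force: [0.7, -0.5, 0.3]
width: 0.0256
grip_force: 12.0
```

move_arm(steps=[{"dx": 0,"dy": 0,"dz": 2.5,"spin": 0},{"dx": 0,"dy": 0,"dz": 1.5,"spin": 0},{"dx": 0,"dy": 0,"dz": 0.6,"spin": 0},{"dx": 0,"dy": 0,"dz": 0.3,"spin": 0},{"dx": 0,"dy": 0,"dz": 0.2,"spin": 0},{"dx": 0,"dy": 0,"dz": 0,"spin": 0}])

```text
time: 12.95
ee_pos: [0.4944, -0.0944, 0.2572]
eef_rot: [0.707, 0.707, 0.0, 0.0]
ft_force: [-0.7, -0.3, 0.4]
width: 0.0255
grip_force: 12.0
```

move_arm(steps=[{"dx": 0,"dy": 0,"dz": 0,"spin": 0},{"dx": 0,"dy": 0,"dz": 0,"spin": 0},{"dx": 0,"dy": 0,"dz": 0,"spin": 0},{"dx": 0,"dy": 0,"dz": 0,"spin": 0}], claw=5)

```text
time: 13.35
ee_pos: [0.4942, -0.0945, 0.2569]
eef_rot: [0.707, 0.707, 0.0, 0.0]
ft_force: [-0.3, 1.0, 0.6]
width: 0.0472
grip_force: 0.0
```

move_arm(steps=[{"dx": 0,"dy": 0,"dz": -2.5,"spin": 0},{"dx": 0,"dy": 0,"dz": -4,"spin": 0},{"dx": 0,"dy": 0,"dz": -4,"spin": 0},{"dx": 4.2,"dy": -0.5,"dz": 0,"spin": 0},{"dx": 4.2,"dy": -0.5,"dz": 0,"spin": 0},{"dx": 4.2,"dy": -0.5,"dz": 0,"spin": 0},{"dx": 4.2,"dy": -0.5,"dz": 0,"spin": 0},{"dx": 4.2,"dy": -0.5,"dz": 0,"spin": 0},{"dx": 4.2,"dy": -0.5,"dz": 0,"spin": 0},{"dx": 4.2,"dy": -0.5,"dz": 0,"spin": 0},{"dx": 4.2,"dy": -0.5,"dz": 0,"spin": 0},{"dx": 4.2,"dy": -0.5,"dz": 0,"spin": 0}])

```text
time: 14.55
ee_pos: [0.4488, 0.285, 0.3619]
eef_rot: [0.707, 0.707, 0.0, 0.0]
ft_force: [0.0, -0.3, 0.2]
width: 0.05
grip_force: 0.0
```

move_arm(steps=[{"dx": 4.2,"dy": -0.6,"dz": 0,"spin": 0},{"dx": 3.4,"dy": -0.7,"dz": 0,"spin": 0},{"dx": 0,"dy": 0,"dz": 0,"spin": 0},{"dx": 0,"dy": 0,"dz": 0,"spin": 0},{"dx": 0,"dy": 0,"dz": 4,"spin": 0},{"dx": 0,"dy": 0,"dz": 0,"spin": 0},{"dx": 0,"dy": 0,"dz": 0,"spin": 0}])

```text
time: 15.25
ee_pos: [0.4368, 0.3584, 0.322]
eef_rot: [0.708, 0.707, -0.001, 0.0]
ft_force: [-0.1, 1.1, 1.0]
width: 0.0499
grip_force: 0.0
```

Run:
```python
from h import *
c=snap('side','s4.png');s=telemetry.read_state();print(np.round(s['ee_pos'],4))
for k,u,g in(('green',(223,308),[.436,.36]),('blue',(162,268),[.605,.358])):
    m=blob(c,k,u);print(k,None if m is None else (m.sum(),fit([(c,m)],.013,0,.078,g)))
```

```text
[0.4368 0.3589 0.3229]
green (np.int64(568), (array([0.43603665, 0.36065579]), np.float64(0.09339726301068829)))
blue (np.int64(504), (array([0.60573608, 0.35777881]), np.float64(0.09302063366783175)))
```

View pics/s4.png

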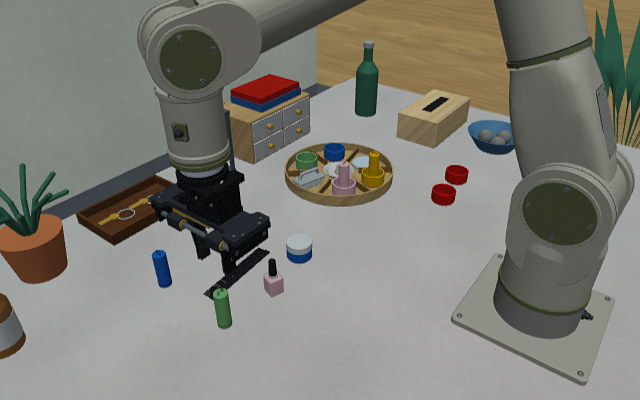

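Pink and yellow both stand in their cups (344,178) and (374,163). The green case is at (222,308), with the gripper above it. I'm grasping green.

move_arm(steps=[{"dx": 0.1,"dy": 0,"dz": 4,"spin": 0},{"dx": 0,"dy": 0,"dz": 3,"spin": 0},{"dx": 0,"dy": 0,"dz": 1.7,"spin": 0},{"dx": 0,"dy": 0,"dz": 0.8,"spin": 0},{"dx": 0,"dy": 0,"dz": 0,"spin": 0},{"dx": 0,"dy": 0,"dz": 0,"spin": 0}])

```text
time: 15.9
ee_pos: [0.4366, 0.361, 0.2282]
eef_rot: [0.707, 0.707, 0.001, 0.0]
ft_force: [-0.0, -1.0, -0.0]
width: 0.05
grip_force: 0.0
```

move_arm(steps=[{"dx": 0,"dy": 0,"dz": 0,"spin": 0},{"dx": 0,"dy": 0,"dz": 0,"spin": 0},{"dx": 0,"dy": 0,"dz": 0,"spin": 0},{"dx": 0,"dy": 0,"dz": 0,"spin": 0},{"dx": 0,"dy": 0,"dz": 0,"spin": 0},{"dx": 0,"dy": 0,"dz": 0,"spin": 0}], claw=1.5)

```text
time: 16.5
ee_pos: [0.4362, 0.3606, 0.2269]
eef_rot: [0.707, 0.707, 0.0, 0.0]
ft_force: [-0.0, -0.3, 2.0]
width: 0.0254
grip_force: 12.0
```

move_arm(steps=[{"dx": 0,"dy": 0,"dz": -2,"spin": 0},{"dx": 0,"dy": 0,"dz": -4,"spin": 0},{"dx": 0,"dy": 0,"dz": -4,"spin": 0},{"dx": 0,"dy": 0,"dz": -3.5,"spin": 0},{"dx": -3.8,"dy": 1.6,"dz": 0,"spin": 0},{"dx": -3.8,"dy": 1.6,"dz": 0,"spin": 0},{"dx": -3.8,"dy": 1.6,"dz": 0,"spin": 0},{"dx": -3.8,"dy": 1.6,"dz": 0,"spin": 0},{"dx": -3.8,"dy": 1.6,"dz": 0,"spin": 0},{"dx": -3.8,"dy": 1.6,"dz": 0,"spin": 0},{"dx": -3.8,"dy": 1.6,"dz": 0,"spin": 0},{"dx": -3.8,"dy": 1.6,"dz": 0,"spin": 0}])

```text
time: 17.7
ee_pos: [0.5645, 0.0549, 0.3618]
eef_rot: [0.707, 0.707, -0.0, 0.0]
ft_force: [0.7, 0.3, -0.6]
width: 0.0255
grip_force: 12.0
```

move_arm(steps=[{"dx": -3.9,"dy": 1.6,"dz": 0,"spin": 0},{"dx": -3.9,"dy": 1.6,"dz": 0,"spin": 0},{"dx": -3.9,"dy": 1.6,"dz": 0,"spin": 0},{"dx": -3.9,"dy": 1.6,"dz": 0,"spin": 0},{"dx": -4,"dy": 1.6,"dz": 0,"spin": 0},{"dx": 0,"dy": 0,"dz": 0,"spin": 0},{"dx": 0,"dy": 0,"dz": 0,"spin": 0},{"dx": 0,"dy": 0,"dz": 3,"spin": 0},{"dx": 0,"dy": 0,"dz": 2,"spin": 0},{"dx": 0,"dy": 0,"dz": 0,"spin": 0},{"dx": 0,"dy": 0,"dz": 0,"spin": 0}])

```text
time: 18.8
ee_pos: [0.6441, -0.1384, 0.3124]
eef_rot: [0.707, 0.708, 0.0, -0.0]
ft_force: [0.6, 0.8, 0.3]
width: 0.0257
grip_force: 12.0
```

Run:
```python
from h import *
c=snap('side');s=telemetry.read_state();print(np.round(s['ee_pos'],4),s['width'])
cv2.imwrite('pics/s5c.png',cv2.resize(c['img'][60:260,230:450,::-1],None,fx=3,fy=2.9))
```

```text
[ 0.6444 -0.1385  0.3132] 0.025686552001173164
```

View pics/s5c.png

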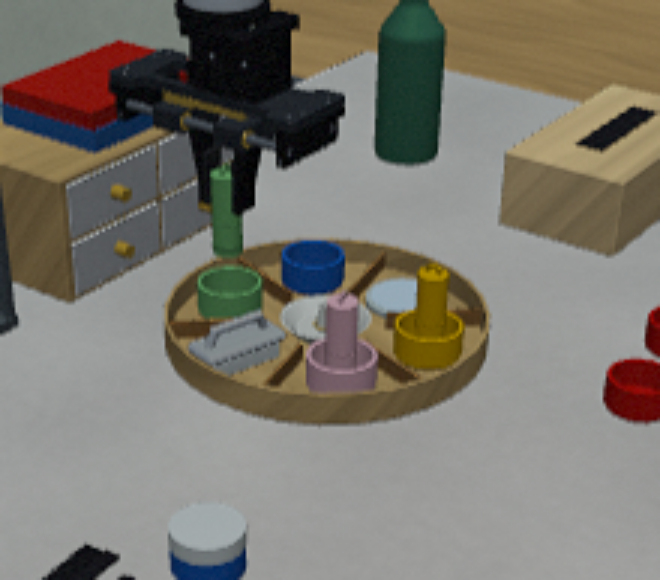

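Green hangs right over the green cup (crop 230,290). Before lowering, I'll check the gripper body's clearance to the drawers.

Run:
```python
from h import *
import pickle
a,b=pickle.load(open('c0.pkl','rb'))
print(back(b,(255,163.4),0).round(3),back(b,(310,132),0).round(3),back(a,(364,73),0).round(3),back(a,(474,72),0).round(3))
```

```text
[ 0.797 -0.102  0.   ] [ 0.797 -0.353  0.   ] [ 0.8   -0.095  0.   ] [ 0.803 -0.382  0.   ]
```

move_arm(steps=[{"dx": -0.1,"dy": 0,"dz": 2.5,"spin": 0},{"dx": 0,"dy": 0,"dz": 2,"spin": 0},{"dx": 0,"dy": 0,"dz": 0.6,"spin": 0},{"dx": 0,"dy": 0,"dz": 0.3,"spin": 0},{"dx": 0,"dy": 0,"dz": 0.2,"spin": 0},{"dx": 0,"dy": 0,"dz": 0,"spin": 0}])

```text
time: 19.45
ee_pos: [0.6445, -0.1403, 0.2568]
eef_rot: [0.707, 0.707, 0.0, 0.001]
ft_force: [0.4, -0.3, -1.1]
width: 0.0254
grip_force: 12.0
```

move_arm(steps=[{"dx": 0,"dy": 0,"dz": 0,"spin": 0},{"dx": 0,"dy": 0,"dz": 0,"spin": 0},{"dx": 0,"dy": 0,"dz": 0,"spin": 0},{"dx": 0,"dy": 0,"dz": 0,"spin": 0}], claw=5)

```text
time: 19.85
ee_pos: [0.6442, -0.1405, 0.256]
eef_rot: [0.707, 0.707, 0.0, 0.0]
ft_force: [0.2, 0.2, 0.1]
width: 0.0469
grip_force: 0.0
```

move_arm(steps=[{"dx": 0,"dy": 0,"dz": -2.5,"spin": 0},{"dx": 0,"dy": 0,"dz": -4,"spin": 0},{"dx": 0,"dy": 0,"dz": -4,"spin": 0},{"dx": 4,"dy": -0.3,"dz": 0,"spin": 0},{"dx": 4,"dy": -0.3,"dz": 0,"spin": 0},{"dx": 4,"dy": -0.3,"dz": 0,"spin": 0},{"dx": 4,"dy": -0.3,"dz": 0,"spin": 0},{"dx": 4,"dy": -0.3,"dz": 0,"spin": 0},{"dx": 4,"dy": -0.3,"dz": 0,"spin": 0},{"dx": 4,"dy": -0.3,"dz": 0,"spin": 0},{"dx": 4,"dy": -0.3,"dz": 0,"spin": 0},{"dx": 4,"dy": -0.3,"dz": 0,"spin": 0}])

```text
time: 21.05
ee_pos: [0.6169, 0.2211, 0.3609]
eef_rot: [0.707, 0.707, 0.0, 0.0]
ft_force: [0.4, -1.2, 0.9]
width: 0.0498
grip_force: 0.0
```

move_arm(steps=[{"dx": 4.6,"dy": -0.4,"dz": 0,"spin": 0},{"dx": 4.6,"dy": -0.4,"dz": 0,"spin": 0},{"dx": 4.6,"dy": -0.4,"dz": 0,"spin": 0},{"dx": 0,"dy": 0,"dz": 0,"spin": 0},{"dx": 0,"dy": 0,"dz": 0,"spin": 0},{"dx": 0,"dy": 0,"dz": 4,"spin": 0},{"dx": 0,"dy": 0,"dz": 0,"spin": 0},{"dx": 0,"dy": 0,"dz": 0,"spin": 0}])

```text
time: 21.85
ee_pos: [0.6058, 0.356, 0.3207]
eef_rot: [0.708, 0.706, -0.001, 0.0]
ft_force: [0.2, 0.5, 1.2]
width: 0.0501
grip_force: 0.0
```

move_arm(steps=[{"dx": 0.1,"dy": 0,"dz": 4,"spin": 0},{"dx": 0,"dy": 0,"dz": 3,"spin": 0},{"dx": 0,"dy": 0,"dz": 1.6,"spin": 0},{"dx": 0,"dy": 0,"dz": 0.7,"spin": 0},{"dx": 0,"dy": 0,"dz": 0,"spin": 0},{"dx": 0,"dy": 0,"dz": 0,"spin": 0}])

```text
time: 22.45
ee_pos: [0.6056, 0.3589, 0.2297]
eef_rot: [0.707, 0.707, 0.001, 0.0]
ft_force: [0.2, 0.1, 0.4]
width: 0.0505
grip_force: 0.0
```

move_arm(steps=[{"dx": 0,"dy": 0,"dz": 0,"spin": 0},{"dx": 0,"dy": 0,"dz": 0,"spin": 0},{"dx": 0,"dy": 0,"dz": 0,"spin": 0},{"dx": 0,"dy": 0,"dz": 0,"spin": 0},{"dx": 0,"dy": 0,"dz": 0,"spin": 0},{"dx": 0,"dy": 0,"dz": 0,"spin": 0}], claw=1.5)

```text
time: 23.05
ee_pos: [0.6052, 0.3586, 0.228]
eef_rot: [0.707, 0.707, 0.0, 0.0]
ft_force: [0.4, -0.8, 1.8]
width: 0.0253
grip_force: 12.0
```

move_arm(steps=[{"dx": 0,"dy": 0,"dz": -2,"spin": 0},{"dx": 0,"dy": 0,"dz": -4,"spin": 0},{"dx": 0,"dy": 0,"dz": -4,"spin": 0},{"dx": 0,"dy": 0,"dz": -4,"spin": 0},{"dx": -3.9,"dy": 0,"dz": 0,"spin": 0},{"dx": -3.9,"dy": 0,"dz": 0,"spin": 0},{"dx": -3.9,"dy": 0,"dz": 0,"spin": 0},{"dx": -3.9,"dy": 0,"dz": 0,"spin": 0},{"dx": -3.9,"dy": 0,"dz": 0,"spin": 0},{"dx": -3.9,"dy": 0,"dz": 0,"spin": 0},{"dx": -3.9,"dy": 0,"dz": 0,"spin": 0},{"dx": -3.9,"dy": 0,"dz": 0,"spin": 0}])

```text
time: 24.25
ee_pos: [0.6048, 0.0453, 0.3692]
eef_rot: [0.707, 0.707, 0.0, 0.001]
ft_force: [1.3, -0.1, -0.1]
width: 0.0255
grip_force: 12.0
```

move_arm(steps=[{"dx": -3.9,"dy": 0.2,"dz": 0,"spin": 0},{"dx": -3.9,"dy": 0.2,"dz": 0,"spin": 0},{"dx": -3.9,"dy": 0.2,"dz": 0,"spin": 0},{"dx": -3.9,"dy": 0.2,"dz": 0,"spin": 0},{"dx": -3.9,"dy": 0.2,"dz": 0,"spin": 0},{"dx": -3.9,"dy": 0.2,"dz": 0,"spin": 0},{"dx": -3.9,"dy": 0.1,"dz": 0,"spin": 0},{"dx": 0,"dy": 0,"dz": 0,"spin": 0},{"dx": 0,"dy": 0,"dz": 0,"spin": 0},{"dx": 0,"dy": 0,"dz": 3,"spin": 0},{"dx": 0,"dy": 0,"dz": 0,"spin": 0},{"dx": 0,"dy": 0,"dz": 0,"spin": 0}])

```text
time: 25.45
ee_pos: [0.6182, -0.225, 0.3385]
eef_rot: [0.706, 0.708, 0.0, -0.0]
ft_force: [0.0, 0.3, -0.3]
width: 0.0257
grip_force: 12.0
```

Run:
```python
from h import *
c=snap('side');s=telemetry.read_state();print(np.round(s['ee_pos'],4),s['width'])
cv2.imwrite('pics/s6c.png',cv2.resize(c['img'][60:260,230:450,::-1],None,fx=3,fy=2.9))
```

```text
[ 0.6185 -0.2253  0.3391] 0.0251882655703561
```

View pics/s6c.png

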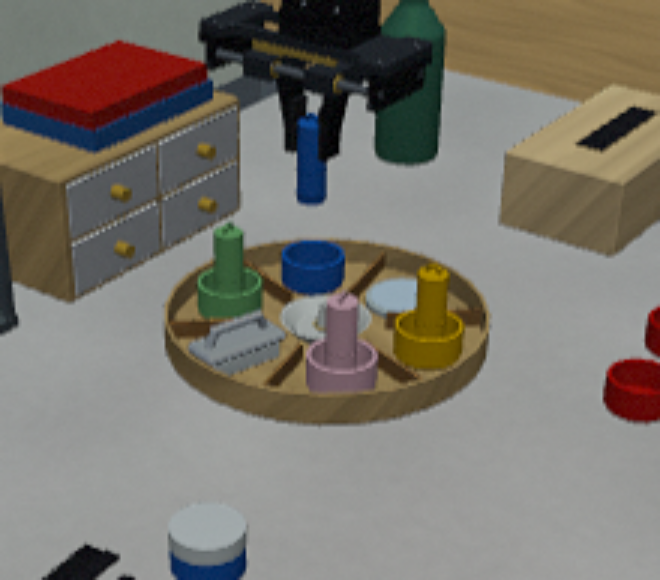

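Green stands in its cup, and the blue case is centred over the blue cup (crop 313,265). I'm lowering 8.2 cm.

move_arm(steps=[{"dx": -0.1,"dy": 0,"dz": 3,"spin": 0},{"dx": 0,"dy": 0,"dz": 2.5,"spin": 0},{"dx": 0,"dy": 0,"dz": 1.5,"spin": 0},{"dx": 0,"dy": 0,"dz": 0.6,"spin": 0},{"dx": 0,"dy": 0,"dz": 0.3,"spin": 0},{"dx": 0,"dy": 0,"dz": 0.2,"spin": 0},{"dx": 0,"dy": 0,"dz": 0,"spin": 0}])

```text
time: 26.2
ee_pos: [0.6185, -0.2274, 0.2576]
eef_rot: [0.707, 0.707, 0.0, 0.001]
ft_force: [-0.3, 0.2, -0.4]
width: 0.0255
grip_force: 12.0
```

move_arm(steps=[{"dx": 0,"dy": 0,"dz": 0,"spin": 0},{"dx": 0,"dy": 0,"dz": 0,"spin": 0},{"dx": 0,"dy": 0,"dz": 0,"spin": 0},{"dx": 0,"dy": 0,"dz": 0,"spin": 0}], claw=5)

```text
time: 26.6
ee_pos: [0.6182, -0.2274, 0.2569]
eef_rot: [0.707, 0.707, 0.0, 0.0]
ft_force: [-0.1, 0.3, -0.8]
width: 0.0468
grip_force: 0.0
```

move_arm(steps=[{"dx": 0,"dy": 0,"dz": -2.5,"spin": 0},{"dx": 0,"dy": 0,"dz": -4,"spin": 0},{"dx": 0,"dy": 0,"dz": -4,"spin": 0},{"dx": 0,"dy": 0,"dz": -4,"spin": 0},{"dx": 0,"dy": 0,"dz": 0,"spin": 0},{"dx": 0,"dy": 0,"dz": 0,"spin": 0},{"dx": 0,"dy": 0,"dz": 0,"spin": 0},{"dx": 0,"dy": 0,"dz": 0,"spin": 0}])

```text
time: 27.4
ee_pos: [0.6179, -0.2275, 0.4003]
eef_rot: [0.707, 0.707, -0.0, -0.001]
ft_force: [-0.1, 0.1, -0.4]
width: 0.0499
grip_force: 0.0
```

Run:
```python
from h import *
c=snap('side','s7.png');s=telemetry.read_state();print(np.round(s['ee_pos'],4),s['width'])
```

```text
[ 0.618  -0.2275  0.4005] 0.04942631021357033
```

View pics/s7.png

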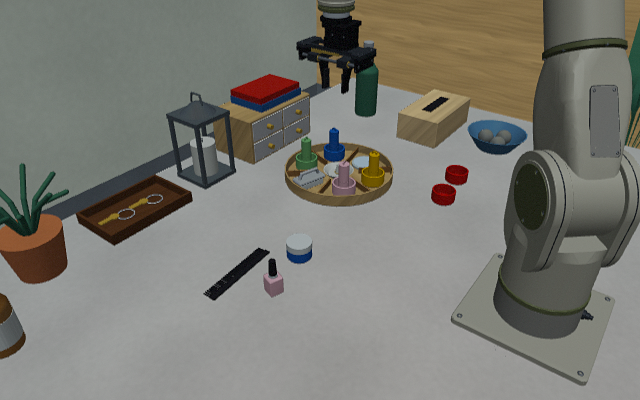

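All four cases stand upright in their matching cups: green (306,152), blue (334,145), pink (344,178) and yellow (374,166). The varnish (273,278) and jar (299,248) haven't moved, and the gripper is clear.

```bash
python3 -c "
from bench import job
print(job.close_job())"
```

```text
the job is handed in; nothing more can be done
None
```

The job is handed in: all four lip-balm cases stand upright in the cups of their own colour on the turntable, and the varnish bottle and cream jar are where they were.

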